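# Set out the wood stains in the luthier's rack

## Robot

A 6-joint arm with a two-finger parallel gripper is mounted at the origin on the work surface. World frame = base frame: x ahead of the robot, y to its left, z up, the work surface at z = 0. Lengths are in m, angles in rad, forces in N, time in s.
With the tool pointing down it reaches from about 0.35 to 0.875 m from the base axis. Payload 4.2 kg.
Tool frame: the origin (TCP) lies at the very end of the fingers, on their centre line; the grasp point (between the pads) lies 19 mm behind it; z points along the fingers, y is the line along which they close (so a half turn about z gives the same grasp; the last joint's range is limited). The gripper opens to 87 mm and grips with 3 to 60 N. Pads are 19 mm wide; open, the fingers measure 117 mm over their backs; the gripper's body (75 mm by 190 mm) begins 51 mm behind the grasp point.
Start: joints at [-0.985, 0.385, 0.008, 0, -1.194, -0.259], TCP at [0.201, -0.592, 0.195] pointing down, gripper open.
Joint ranges: [-3.14, 3.14], [-1.21, 2.06], [-1.07, 1.41], [-3.16, 2.05], [-2.99, -0.16], [-3.1, 3.1]. Speed limits (rad/s): [2.79, 2.79, 3.14, 3.14, 3.14, 3.14].

## Interface

Orientations are given as a 3x3 rotation matrix whose columns are the frame's x, y, z axes.
In Python, from bench import * gives the robot as it stands. The module is installed in compiled form; this text tells all that it offers.
- The arm moves only by the tool step_arm, never from a script. Its argument "commands" is a list of rows, each an object with "dr": the turn, a rotation vector about the world's x, y, z in units of 360 degrees (1.0 is 360 degrees), a list of three; "slide": the shift along the world's x, y, z in units of 100 mm (1.0 is 100 mm), a list of three; "jaw": the opening, from 0 (shut) to 1 (fully open). A call has 1 to 10 rows; each row shifts and turns the commanded pose from where the row before left it; what a row does not reach is not made up. A row lasts 1/10 s, in which the tool goes at most 50 mm and 8.59 degrees, less where a joint would pass 70% of its speed; a pose out of reach is approached as far as the arm can. A call with a number of a shift or a turn outside -1 to 1 is refused whole. A call with a gripper value outside its range is refused whole. The fingers move at their own pace and stop on an object; "squeeze" is the grip in N (left out, the last holds). Time passes only in rows, so rows that do not move let the fingers close. It gives the time, the measured TCP pose, the force, the opening and the grip force at its end, in the units of the state.
- get_obs(): the state, without advancing time (a new reading comes with each control period).
- get_image(name): name is "scene" or "side" or "wrist"; returns the picture (400x640x3 uint8, red, green, blue); there is no depth.
- camera_model(name): a dict with "camera_matrix" (3x3 intrinsics, pixels), "rvec" (rotation vector, rad) and "tvec" (3), from world to camera coordinates, as OpenCV has them. Camera axes: x right, y down, z forward; pixel columns grow to the right and rows downward; lengths in m; the calibration is good to about 2 mm. A picture is of the moment at which its call begins: read the wrist's pose just before it. camera_model takes no time and is no camera call; for the wrist camera it gives the pose at the moment of the call.
- close_job(): hands the job in; it is judged then, once.
The state is a dict: "clock": time; "qpos": joint angles; "joint_velocities": joint speeds; "joint_torque": joint torques, N m; "eef_pos": TCP position; "orientation": TCP orientation; "force": force on the tool from outside, world axes, zero at the start; "ft_torque": the same for the moment, N m; "opening": finger opening in m; "grip_force": force on a finger pad.
Only numpy, scipy, OpenCV 4.12 (cv2) and the standard library are available. Lean on these libraries where they do the work, as an engineer would, in place of code of your own. Each camera call takes 0.05 s, during which the arm holds its last target. There are 200 camera calls.

## Task

Set out the stains for the next guitar in the dark wooden rack, in order of use: first stand the red-capped bottle in the pocket marked with one white dot and let go of it, then stand the blue-capped bottle in the pocket marked with two dots. Each bottle goes right down to the bottom of its pocket, upright, set down rather than dropped. Leave the green-capped bottle standing where it is.

Things in the scene. Friction and masses are not known exactly. Their poses are not given: they have to be found in the camera images.
- red_bottle_mid (a point): amber glass stain bottle with a red cap and a red band round its body; straight round body 38 mm in diameter and 80 mm tall, then a short shoulder and a 27 mm wide cap, 110 mm tall in all, about 130 g. It stands upright on the bench. This point is on its axis, half-way up (55 mm above its underside), z up.
- blue_bottle_mid (a point): amber glass stain bottle with a blue cap and a blue band round its body; straight round body 38 mm in diameter and 80 mm tall, then a short shoulder and a 27 mm wide cap, 110 mm tall in all, about 130 g. It stands upright on the bench. This point is on its axis, half-way up (55 mm above its underside), z up.
- green_bottle_mid (a point): amber glass stain bottle with a green cap and a green band round its body; straight round body 38 mm in diameter and 80 mm tall, then a short shoulder and a 27 mm wide cap, 110 mm tall in all, about 130 g. It stands upright on the bench. This point is on its axis, half-way up (55 mm above its underside), z up. Not to be moved.
- rack: dark wooden rack fixed to the bench, 100 mm (its x) by 250 mm (its y) by 28 mm high, with a row of three round pockets 54 mm in diameter and 22 mm deep, so their floors are 6 mm above the bench. Origin: centre of its underside; z up. Pocket centres in its own x, y: one dot (-12, +78) mm, two dots (-12, 0) mm, three dots (-12, -78) mm. The 9 mm white dots are inlaid in the top beside each pocket, on the +x side. It may be turned up to about 0.45 rad either way.

How it is judged:
On the way, in this order (a step that is already met when the one before it is completed fails the run):
1. the red-capped bottle stands at the bottom of the one-dot pocket, released (x of red_bottle_mid in the frame of rack between -0.024 and 0 m and y of red_bottle_mid in the frame of rack between 0.066 and 0.09 m and z of red_bottle_mid in the frame of rack below 0.067 m and angle between red_bottle_mid's own z axis and vertical below 0.17 rad and contact force between the fingers and red_bottle below 0.2 N), for 0.2 s.
2. then the blue-capped bottle stands at the bottom of the two-dot pocket, released (x of blue_bottle_mid in the frame of rack between -0.024 and 0 m and y of blue_bottle_mid in the frame of rack between -0.012 and 0.012 m and z of blue_bottle_mid in the frame of rack below 0.067 m and angle between blue_bottle_mid's own z axis and vertical below 0.17 rad and contact force between the fingers and blue_bottle below 0.2 N), for 0.2 s.
At the end, for the whole second after the job is handed in: Red-capped bottle in the one-dot pocket, blue-capped in the two-dot pocket: each within 12 mm of its centre in rack x and y, on the pocket floor (within 6 mm), within 10 degrees of upright, released, at rest. Green-capped bottle within 20 mm of its start and 10 degrees of upright (all of step 1 and all of step 2 and linear speed of each of red_bottle, blue_bottle below 0.02 m/s and distance of green_bottle_mid from where it was at the start of the episode below 0.02 m and angle between green_bottle_mid's own z axis and vertical below 0.17 rad); the robot touches nothing.
It fails at once if the green-capped bottle is moved by more than 20 mm (distance of green_bottle_mid from where it was at the start of the episode above 0.02 m).
It fails at once if a red- or blue-capped bottle is dropped (falls freely at over 0.7 m/s, about 25 mm) ((contact force between the fingers and red_bottle below 0.05 N and linear speed of red_bottle above 0.7 m/s) or (contact force between the fingers and blue_bottle below 0.05 N and linear speed of blue_bottle above 0.7 m/s)).
It also fails if it takes over 64 s, if anything falls off the work surface, if the arm or the gripper's body presses on something with over 40 N, if the wrist force passes 120 N, or if a joint passes its speed limit or range.

## Working session

There is one attempt and no reset: what is moved stays moved. The work goes in short steps, Python scripts to look and compute and a tool call to move; the robot and the scene stay as the last step left them, time stands still between calls to the robot, and variables do not carry over. Pictures are saved under pics/ and viewed, at most 10 in all, crops included, and the job is handed in when it is done.

Besides the shell and the picture viewer there is one more tool, called after "Request:" as a command line: name --argument value ..., lists and objects as JSON in quotes. step_arm: Moves the arm, as the interface text tells. Its arguments: {"type":"object","properties":{"commands":{"type":"array"},"squeeze":{"type":"number"}},"required":["commands"]}

```bash
mkdir -p pics; python3 - <<'E'
from bench import *
import cv2,numpy as np
o=get_obs();print({k:np.round(o[k],3).tolist() for k in ("clock","eef_pos","orientation","opening")})
for n in("scene","side"):
    im=get_image(n);cv2.imwrite(f"pics/{n}0.png",im[:,:,::-1])
    m=camera_model(n);R=cv2.Rodrigues(np.array(m["rvec"]))[0];print(n,np.round(-R.T@np.array(m["tvec"]).ravel(),3),np.round(R[2],2))
E
```

```text
{'clock': 0.0, 'eef_pos': [0.2, -0.591, 0.194], 'orientation': [[-0.947, -0.321, -0.001], [-0.321, 0.947, 0.002], [0.0, 0.002, -1.0]], 'opening': 0.087}
scene [1.075 0.22  0.572] [-0.71 -0.3  -0.64]
side [0.111 0.837 0.835] [ 0.36 -0.69 -0.64]
```

View pics/scene0.png

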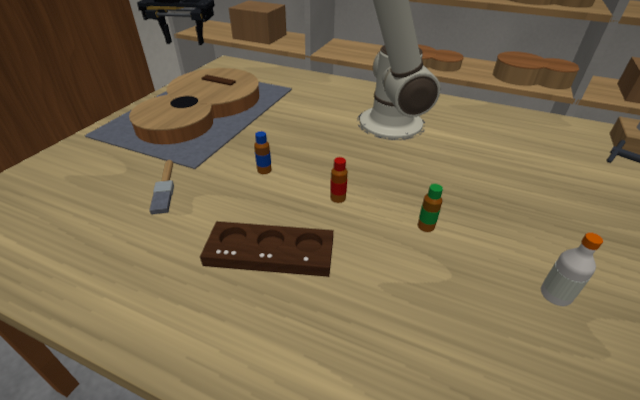

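View pics/side0.png

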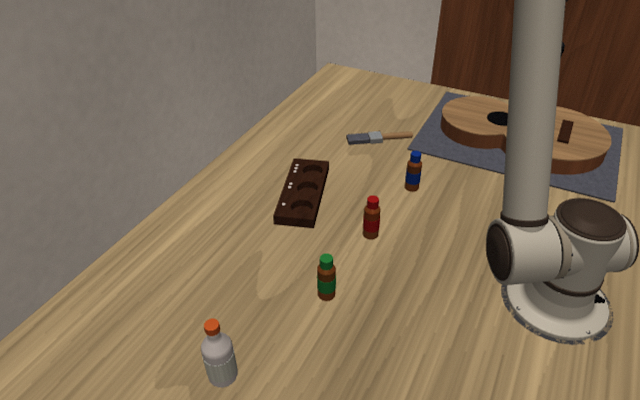

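Scene view: blue bottle around (263,153), red around (339,180), green around (429,208). The rack is at (205–333, 225–271), with the one-dot pocket at its right end (dot at 306,259). In the side view, blue is at (413,172), red at (371,218), green at (326,278) and the rack at (302,192), with the one-dot end nearest.

```bash
cat > h.py <<'E'
import cv2,numpy as np
from scipy.optimize import least_squares,minimize
from scipy.spatial import ConvexHull
def cam(m):
    return np.array(m["camera_matrix"],float),np.array(m["rvec"],float),np.array(m["tvec"],float)
def proj(c,P): return cv2.projectPoints(np.array(P,float).reshape(-1,3),c[1],c[2],c[0],None)[0].reshape(-1,2)
def hsv(im): return cv2.cvtColor(im,cv2.COLOR_RGB2HSV)
HUE=dict(red=(176,3),blue=(108,128),green=(50,80))
def colmask(im,n):
    h,s,v=cv2.split(hsv(im));a,b=HUE[n]
    k=(h>=a)|(h<=b) if a>b else (h>=a)&(h<=b)
    return (k&(s>190)&(v>70)).astype(np.uint8)
def blobs(m,amin):
    n,l,st,c=cv2.connectedComponentsWithStats(m)
    return [(st[i,4],c[i].round(1).tolist(),st[i,:4].tolist(),l==i) for i in range(1,n) if st[i,4]>=amin]
E
python3 - <<'E'
from h import *; from bench import *
C={n:cam(camera_model(n)) for n in("scene","side")}
I={n:cv2.imread(f"pics/{n}0.png")[:,:,::-1].copy() for n in C}
for col in HUE:
    cap=[]
    for n in C:
        b=[x for x in blobs(colmask(I[n],col),25)]
        b=sorted(b,key=lambda x:x[1][1])
        print(col,n,[(int(x[0]),x[1],x[2]) for x in b]); 
        cap.append((n,b[0][1],b[-1][1]))
    f=lambda p:np.concatenate([np.r_[proj(C[n],[[p[0],p[1],p[2]]])[0]-np.array(a),proj(C[n],[[p[0],p[1],p[3]]])[0]-np.array(b)] for n,a,b in cap])
    r=least_squares(f,[.5,0,.1,.05]);print(r.x.round(4),np.abs(r.fun).max().round(2))
box=np.array([[x,y,z] for x in(-.05,.05) for y in(-.125,.125) for z in(0,.028)])
M={}
for n,roi in(("scene",(195,215,345,280)),("side",(265,150,340,235))):
    g=I[n].max(2);k=np.zeros_like(g);x0,y0,x1,y1=roi
    k[y0:y1,x0:x1]=(g[y0:y1,x0:x1]<105)
    b=max(blobs(k,50),key=lambda x:x[0]);h=cv2.convexHull(np.argwhere(b[3])[:,::-1].astype(np.int32))
    m=np.zeros_like(g);cv2.fillConvexPoly(m,h,1);M[n]=m;print(n,b[0],b[2])
def T(p,P):
    c,s=np.cos(p[2]),np.sin(p[2]);return np.asarray(P)@np.array([[c,s,0],[-s,c,0],[0,0,1]])+[p[0],p[1],0]
def cost(p):
    t=0
    for n in C:
        h=cv2.convexHull((proj(C[n],T(p,box))*16).round().astype(np.int32))
        m=np.zeros_like(M[n],np.uint8);m8=cv2.fillConvexPoly(np.zeros((400,640),np.uint8),h,255,cv2.LINE_AA,4)
        t+=np.abs(m8/255.-M[n]).sum()/M[n].sum()
    return t
best=min((minimize(cost,[x,y,a],method="Nelder-Mead",options=dict(initial_simplex=np.array([[x,y,a],[x+.03,y,a],[x,y+.03,a],[x,y,a+.2]]))) for x in(.6,.68) for y in(-.05,.05,.15) for a in(-.4,0,.4)),key=lambda r:r.fun)
p=best.x;print("rack",p.round(4),best.fun)
for y in(.078,0,-.078): print(T(p,[[-.012,y,.006]]).round(4),[proj(C[n],T(p,[[.03,y,.028]])).round(0).tolist() for n in C])
np.save("rack.npy",p)
E
```

```text
red scene [(123, [339.5, 163.8], [335, 158, 11, 13]), (159, [338.1, 188.3], [331, 182, 16, 13])]
red side [(114, [372.6, 202.0], [368, 196, 11, 13]), (132, [371.2, 225.9], [365, 219, 15, 13])]
[ 0.4219 -0.0141  0.0982  0.0269] 0.27
blue scene [(98, [260.7, 137.1], [256, 132, 10, 12]), (127, [262.9, 160.4], [256, 155, 14, 12])]
blue side [(45, [415.8, 153.6], [412, 151, 9, 6])]
[ 0.4019 -0.2368  0.1019  0.0659] 11.9
green scene [(131, [435.6, 191.1], [430, 185, 12, 14]), (127, [430.0, 217.8], [424, 212, 14, 12])]
green side []Traceback (most recent call last):
  File "<stdin>", line 10, in <module>
IndexError: list index out of range
```

```bash
sed -i 's/s>190)&(v>70/s>140)\&(v>45/; s/blue=(108,128),green=(50,80)/blue=(105,130),green=(48,88)/' h.py
cat > m.py <<'E'
from h import *; from bench import *
C={n:cam(camera_model(n)) for n in("scene","side")}
I={n:cv2.imread(f"pics/{n}0.png")[:,:,::-1].copy() for n in C}
ROI=dict(scene=(200,100,470,240),side=(300,140,440,310))
for col in HUE:
    cap=[]
    for n in C:
        m=colmask(I[n],col);x0,y0,x1,y1=ROI[n];k=m*0;k[y0:y1,x0:x1]=m[y0:y1,x0:x1]
        b=sorted(sorted(blobs(k,25),key=lambda x:-x[0])[:2],key=lambda x:x[1][1])
        print(col,n,[(int(x[0]),x[1],x[2]) for x in b]); 
        cap.append((n,b[0][1],b[-1][1]))
    f=lambda p:np.concatenate([np.r_[proj(C[n],[[p[0],p[1],p[2]]])[0]-np.array(a),proj(C[n],[[p[0],p[1],p[3]]])[0]-np.array(b)] for n,a,b in cap])
    r=least_squares(f,[.5,0,.1,.05]);print(r.x.round(4),np.abs(r.fun).max().round(2))
box=np.array([[x,y,z] for x in(-.05,.05) for y in(-.125,.125) for z in(0,.028)])
M={}
for n,roi in(("scene",(195,215,345,280)),("side",(265,150,340,235))):
    g=I[n].max(2);k=np.zeros_like(g);x0,y0,x1,y1=roi
    k[y0:y1,x0:x1]=(g[y0:y1,x0:x1]<105)
    b=max(blobs(k,50),key=lambda x:x[0]);h=cv2.convexHull(np.argwhere(b[3])[:,::-1].astype(np.int32))
    m=np.zeros_like(g);cv2.fillConvexPoly(m,h,1);M[n]=m;print(n,b[0],b[2])
def T(p,P):
    c,s=np.cos(p[2]),np.sin(p[2]);return np.asarray(P)@np.array([[c,s,0],[-s,c,0],[0,0,1]])+[p[0],p[1],0]
def cost(p):
    t=0
    for n in C:
        h=cv2.convexHull((proj(C[n],T(p,box))*16).round().astype(np.int32))
        m8=cv2.fillConvexPoly(np.zeros((400,640),np.uint8),h,255,cv2.LINE_AA,4)
        t+=np.abs(m8/255.-M[n]).sum()/M[n].sum()
    return t
best=min((minimize(cost,[x,y,a],method="Nelder-Mead",options=dict(initial_simplex=np.array([[x,y,a],[x+.03,y,a],[x,y+.03,a],[x,y,a+.2]]))) for x in(.6,.68) for y in(-.15,-.05,.05) for a in(-.4,0,.4)),key=lambda r:r.fun)
p=best.x;print("rack",p.round(4),best.fun)
for y in(.078,0,-.078): print(T(p,[[-.012,y,.006]]).round(4),[proj(C[n],T(p,[[.03,y,.028]])).round(0).tolist() for n in C])
np.save("rack.npy",p)
E
python3 m.py
```

```text
red scene [(123, [339.5, 163.8], [335, 158, 11, 13]), (159, [338.1, 188.3], [331, 182, 16, 13])]
red side [(127, [372.6, 202.0], [368, 196, 11, 13]), (158, [370.9, 225.6], [364, 218, 16, 14])]
[ 0.4222 -0.014   0.0984  0.0274] 0.2
blue scene [(104, [260.6, 137.2], [256, 132, 10, 12]), (147, [263.2, 160.4], [256, 154, 15, 13])]
blue side [(102, [415.4, 156.2], [411, 151, 10, 12]), (132, [412.6, 178.2], [406, 172, 15, 12])]
[ 0.3956 -0.2333  0.0986  0.0294] 0.13
green scene [(165, [434.9, 191.2], [428, 184, 14, 15]), (204, [428.3, 216.8], [420, 207, 19, 18])]
green side [(165, [326.1, 261.4], [320, 254, 13, 16]), (180, [326.1, 286.6], [318, 279, 17, 15])]
[0.4329 0.2007 0.0983 0.0254] 0.4
scene 5698 [200, 221, 133, 56]
side 2690 [273, 159, 56, 69]
rack [ 0.641  -0.076   0.3175] 0.06748906355016449
[[ 0.6052 -0.0057  0.006 ]] [[[306.0, 256.0]], [[285.0, 204.0]]]
[[ 0.6296 -0.0798  0.006 ]] [[[266.0, 253.0]], [[291.0, 185.0]]]
[[ 0.6539 -0.1539  0.006 ]] [[[226.0, 250.0]], [[297.0, 168.0]]]
```

Request:
step_arm --commands '[{"dr": [0, 0, 0.019], "slide": [0.24, 0.38, 0.08], "jaw": 1}, {"dr": [0, 0, 0.019], "slide": [0.24, 0.38, 0.08], "jaw": 1}, {"dr": [0, 0, 0.019], "slide": [0.24, 0.38, 0.08], "jaw": 1}, {"dr": [0, 0, 0.019], "slide": [0.24, 0.38, 0.08], "jaw": 1}, {"dr": [0, 0, 0.019], "slide": [0.24, 0.38, 0.08], "jaw": 1}, {"dr": [0, 0, 0.019], "slide": [0.24, 0.38, 0.08], "jaw": 1}, {"dr": [0, 0, 0.019], "slide": [0.24, 0.38, 0.08], "jaw": 1}, {"dr": [0, 0, 0.019], "slide": [0.24, 0.38, 0.08], "jaw": 1}, {"dr": [0, 0, 0.019], "slide": [0.24, 0.38, 0.08], "jaw": 1}, {"dr": [0, 0, 0.019], "slide": [0.24, 0.38, 0.08], "jaw": 1}]'

```text
clock: 1.1
eef_pos: [0.441, -0.21, 0.2754]
orientation: [[-0.045, -0.999, -0.0], [-0.999, 0.045, 0.0], [-0.0, 0.0, -1.0]]
force: [1.3, -1.5, -0.4]
opening: 0.087
grip_force: 0.0
```

Request:
step_arm --commands '[{"dr": [0, 0, 0.019], "slide": [0.24, 0.38, 0.08], "jaw": 1}, {"dr": [0, 0, 0.019], "slide": [0.24, 0.38, 0.08], "jaw": 1}, {"dr": [0, 0, 0.019], "slide": [0.24, 0.38, 0.08], "jaw": 1}, {"dr": [0, 0, 0], "slide": [0, 0, 0], "jaw": 1}, {"dr": [0, 0, 0], "slide": [0, 0, 0], "jaw": 1}]'

```text
clock: 1.6
eef_pos: [0.5127, -0.0969, 0.2986]
orientation: [[0.304, -0.953, -0.002], [-0.953, -0.304, 0.0], [-0.001, 0.001, -1.0]]
force: [0.9, 0.3, 0.2]
opening: 0.087
grip_force: 0.0
```

```bash
python3 - <<'E'
from bench import *
import cv2,numpy as np,json
o=get_obs();print({k:np.round(o[k],3).tolist() for k in ("clock","eef_pos","orientation","qpos")})
m=camera_model("wrist");im=get_image("wrist");cv2.imwrite("pics/w1.png",im[:,:,::-1])
json.dump({k:np.array(v).tolist() for k,v in m.items()},open("w1.json","w"))
E
```

```text
{'clock': 1.6, 'eef_pos': [0.513, -0.097, 0.299], 'orientation': [[0.304, -0.953, -0.002], [-0.953, -0.304, 0.0], [-0.001, 0.001, -1.0]], 'qpos': [0.124, 0.15, -0.057, -0.0, -1.365, 0.185]}
```

View pics/w1.png

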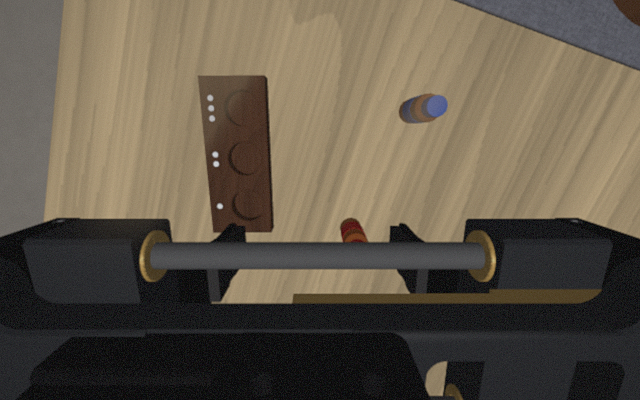

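The wrist picture shows the whole rack, with corners near (198,76), (266,76), (272,231) and (212,231). The single dot is at (220,206), the pockets are at (240,106), (246,157) and (250,205), and blue is at (425,107). I'll refine the rack pose from this.

```bash
cat > r.py <<'E'
from h import *; from bench import *; import json
C={n:cam(camera_model(n)) for n in("scene","side")};C["wrist"]=cam(json.load(open("w1.json")))
F=dict(scene="scene0",side="side0",wrist="w1")
box=np.array([[x,y,z] for x in(-.05,.05) for y in(-.125,.125) for z in(0,.028)])
def T(p,P):
    c,s=np.cos(p[2]),np.sin(p[2]);return np.asarray(P)@np.array([[c,s,0],[-s,c,0],[0,0,1]])+[p[0],p[1],0]
I={};M={};D={}
for n,(x0,y0,x1,y1) in dict(scene=(195,215,345,280),side=(265,150,340,235),wrist=(185,65,300,245)).items():
    im=cv2.imread(f"pics/{F[n]}.png");I[n]=im;g=im[:,:,2]; s=g[y0:y1,x0:x1]
    t,_=cv2.threshold(np.ascontiguousarray(s),0,255,cv2.THRESH_OTSU); t*=.9
    k=np.zeros_like(g);k[y0:y1,x0:x1]=s<t
    if n=="wrist": k[222:]=0
    k=cv2.morphologyEx(k,cv2.MORPH_OPEN,np.ones((3,3),np.uint8))
    b=max(blobs(k,50),key=lambda x:x[0]);h=cv2.convexHull(np.argwhere(b[3])[:,::-1].astype(np.int32))
    m=np.zeros_like(g);cv2.fillConvexPoly(m,h,1);M[n]=m
    w=((im.min(2)>130)&(m>0)).astype(np.uint8);D[n]=[x[1] for x in blobs(w,4)]
    print(n,t,b[2],D[n])
def cost(p,ns):
    t=0
    for n in ns:
        h=cv2.convexHull((proj(C[n],T(p,box))*16).round().astype(np.int32))
        m8=cv2.fillConvexPoly(np.zeros((400,640),np.uint8),h,255,cv2.LINE_AA,4)
        if n=="wrist": m8[222:]=0
        t+=np.abs(m8/255.-M[n]).sum()/M[n].sum()
    return t
p0=np.load("rack.npy")
for ns in(["wrist"],["scene"],["side"],["scene","side","wrist"]):
    r=minimize(cost,p0,args=(ns,),method="Nelder-Mead",options=dict(initial_simplex=p0+np.vstack([np.zeros(3),np.diag([.02,.02,.1])])));p=r.x;print(ns,p.round(4),round(r.fun,4))
print(T(p,[[-.012,y,0] for y in(.078,0,-.078)]).round(4));np.save("rack.npy",p)
a=np.linspace(0,2*np.pi,40)
out=[]
for n,(x0,y0,x1,y1) in dict(scene=(190,210,350,290),wrist=(180,60,300,245),side=(262,150,342,238)).items():
    sc=3;im=cv2.resize(I[n],None,fx=sc,fy=sc,interpolation=cv2.INTER_CUBIC)
    for y in(.078,0,-.078):
        q=T(p,np.c_[-.012+.027*np.cos(a),y+.027*np.sin(a),a*0+.028]);cv2.polylines(im,[(proj(C[n],q)*sc+1).astype(int)],True,(0,255,0),1)
    q=T(p,box[[1,3,7,5]]);cv2.polylines(im,[(proj(C[n],q)*sc+1).astype(int)],True,(255,255,0),1)
    out.append(im[y0*sc:y1*sc,x0*sc:x1*sc])
W=np.zeros((560,850,3),np.uint8);W[:240,:480]=out[0];W[:555,485:845]=out[1];W[245:509,:240]=out[2]
cv2.imwrite("pics/ov.png",W[:,:800])
E
python3 r.py
```

```text
scene 93.60000000000001 [200, 222, 133, 55] [[218.0, 251.0], [225.5, 251.6], [233.3, 252.1], [261.5, 254.6], [269.1, 255.1], [305.5, 258.2]]
side 89.10000000000001 [273, 159, 56, 69] [[296.5, 164.5], [295.5, 167.5], [290.2, 183.4], [289.0, 186.5], [283.0, 203.5]]
wrist 102.60000000000001 [199, 76, 75, 146] [[209.7, 97.6], [210.7, 107.8], [211.6, 118.1], [214.8, 154.2], [215.8, 163.5], [219.5, 205.8]]
['wrist'] [ 0.6403 -0.0745  0.31  ] 0.0188
['scene'] [ 0.6414 -0.0759  0.3161] 0.0383
['side'] [ 0.6406 -0.076   0.3219] 0.043
['scene', 'side', 'wrist'] [ 0.6406 -0.0752  0.3174] 0.107
[[ 0.6048 -0.0048  0.    ]
 [ 0.6292 -0.0789  0.    ]
 [ 0.6535 -0.153   0.    ]]
```

View pics/ov.png

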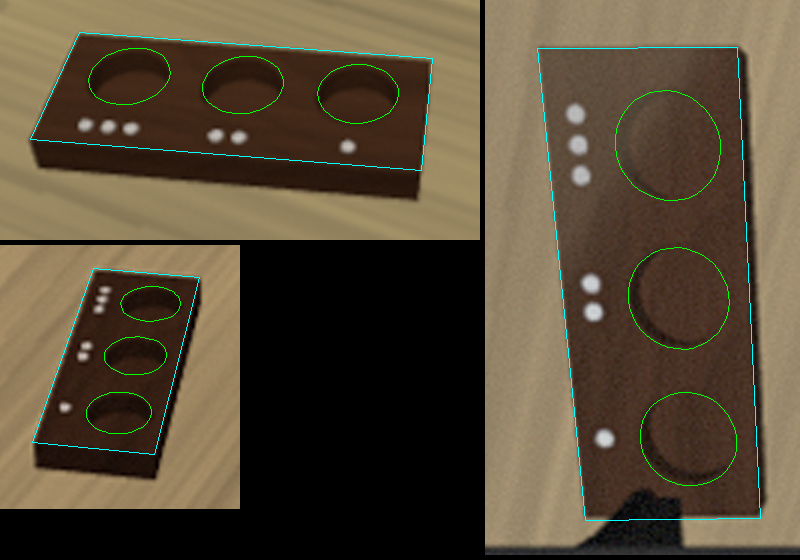

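The overlay fits in all three views. Pocket 1 is at (0.605,-0.005) and pocket 2 at (0.629,-0.079). Next I move over the red bottle.

Request:
step_arm --commands '[{"dr": [0, 0, 0.0015], "slide": [-0.23, 0.21, -0.3], "jaw": 1}, {"dr": [0, 0, 0], "slide": [-0.23, 0.21, -0.3], "jaw": 1}, {"dr": [0, 0, 0], "slide": [-0.23, 0.21, -0.3], "jaw": 1}, {"dr": [0, 0, 0], "slide": [-0.22, 0.2, -0.3], "jaw": 1}, {"dr": [0, 0, 0], "slide": [0, 0, 0], "jaw": 1}, {"dr": [0, 0, 0], "slide": [0, 0, 0], "jaw": 1}]'

```text
clock: 2.25
eef_pos: [0.4211, -0.0158, 0.1793]
orientation: [[0.312, -0.95, -0.0], [-0.95, -0.312, -0.001], [0.001, 0.0, -1.0]]
force: [0.2, -0.3, 0.9]
opening: 0.087
grip_force: 0.0
```

Request:
step_arm --commands '[{"dr": [0, 0, 0], "slide": [0.01, 0.02, -0.35], "jaw": 1}, {"dr": [0, 0, 0], "slide": [0, 0, -0.35], "jaw": 1}, {"dr": [0, 0, 0], "slide": [0, 0, -0.32], "jaw": 1}, {"dr": [0, 0, 0], "slide": [0, 0, -0.2], "jaw": 1}, {"dr": [0, 0, 0], "slide": [0, 0, -0.1], "jaw": 1}, {"dr": [0, 0, 0], "slide": [0, 0, 0], "jaw": 1}, {"dr": [0, 0, 0], "slide": [0, 0, 0], "jaw": 1}]' --squeeze 15

```text
clock: 2.95
eef_pos: [0.4243, -0.0129, 0.0483]
orientation: [[0.312, -0.95, 0.003], [-0.95, -0.312, 0.0], [0.0, -0.003, -1.0]]
force: [-0.4, 0.7, 0.1]
opening: 0.0872
grip_force: 0.0
```

Request:
step_arm --commands '[{"dr": [0, 0, 0], "slide": [0, 0, 0], "jaw": 0.6}, {"dr": [0, 0, 0], "slide": [0, 0, 0], "jaw": 0.5}, {"dr": [0, 0, 0], "slide": [0, 0, 0], "jaw": 0.35}, {"dr": [0, 0, 0], "slide": [0, 0, 0], "jaw": 0.2}, {"dr": [0, 0, 0], "slide": [0, 0, 0], "jaw": 0.2}, {"dr": [0, 0, 0], "slide": [0, 0, 0], "jaw": 0.2}, {"dr": [0, 0, 0], "slide": [0, 0, 0], "jaw": 0.2}]' --squeeze 15

```text
clock: 3.65
eef_pos: [0.4226, -0.0129, 0.0473]
orientation: [[0.312, -0.95, -0.0], [-0.95, -0.312, -0.0], [0.0, 0.0, -1.0]]
force: [-0.7, 0.0, 0.2]
opening: 0.0388
grip_force: 0.3
```

Request:
step_arm --commands '[{"dr": [0, 0, 0], "slide": [0, 0, 0], "jaw": 0.2}, {"dr": [0, 0, 0], "slide": [0, 0, 0], "jaw": 0.2}, {"dr": [0, 0, 0], "slide": [0, 0, 0], "jaw": 0.2}]' --squeeze 20

```text
clock: 3.95
eef_pos: [0.4227, -0.0129, 0.0473]
orientation: [[0.312, -0.95, 0.0], [-0.95, -0.312, 0.0], [0.0, -0.0, -1.0]]
force: [0.5, 0.3, -0.1]
opening: 0.0365
grip_force: 20.0
```

Request:
step_arm --commands '[{"dr": [0, 0, 0], "slide": [0, 0, 0.05], "jaw": 0.2}, {"dr": [0, 0, 0], "slide": [0, 0, 0.1], "jaw": 0.2}, {"dr": [0, 0, 0], "slide": [0, 0, 0.2], "jaw": 0.2}, {"dr": [0, 0, 0], "slide": [0, 0, 0.25], "jaw": 0.2}, {"dr": [0, 0, 0], "slide": [0, 0, 0.15], "jaw": 0.2}, {"dr": [0, 0, 0], "slide": [0, 0, 0.05], "jaw": 0.2}, {"dr": [0, 0, 0], "slide": [0, 0, 0], "jaw": 0.2}]'

```text
clock: 4.65
eef_pos: [0.4229, -0.0127, 0.1281]
orientation: [[0.312, -0.95, 0.002], [-0.95, -0.312, 0.001], [-0.0, -0.002, -1.0]]
force: [0.8, -0.5, -1.6]
opening: 0.0371
grip_force: 20.0
```

Request:
step_arm --commands '[{"dr": [0, 0, 0], "slide": [0.15, 0.02, 0], "jaw": 0.2}, {"dr": [0, 0, 0], "slide": [0.3, 0.02, 0], "jaw": 0.2}, {"dr": [0, 0, 0], "slide": [0.4, 0.02, 0], "jaw": 0.2}, {"dr": [0, 0, 0], "slide": [0.4, 0.02, 0], "jaw": 0.2}, {"dr": [0, 0, 0], "slide": [0.3, 0, 0], "jaw": 0.2}, {"dr": [0, 0, 0], "slide": [0.2, 0, 0], "jaw": 0.2}, {"dr": [0, 0, 0], "slide": [0.07, 0, 0], "jaw": 0.2}, {"dr": [0, 0, 0], "slide": [0, 0, 0], "jaw": 0.2}, {"dr": [0, 0, 0], "slide": [0, 0, 0], "jaw": 0.2}]'

```text
clock: 5.55
eef_pos: [0.6032, -0.005, 0.1265]
orientation: [[0.312, -0.95, -0.002], [-0.95, -0.312, -0.0], [-0.001, 0.002, -1.0]]
force: [-0.1, 0.2, -0.8]
opening: 0.0367
grip_force: 20.0
```

```bash
cat > loc.py <<'E'
import sys;from h import *; from bench import *
col,tag=sys.argv[1:3];C={n:cam(camera_model(n)) for n in("scene","side")}
o=get_obs();print(np.round(o["eef_pos"],4),o["opening"])
p=np.load("rack.npy");L=[]
for n in C:
    im=get_image(n);cv2.imwrite(f"pics/{n}{tag}.png",im[:,:,::-1])
    bs=sorted(blobs(colmask(im,col),25),key=lambda x:x[1][1])
    print(n,[(int(x[0]),x[1],x[2]) for x in bs])
    L.append(bs)
from itertools import product,chain
best=None   # band (full-axis) and caps: try pairings, best residual
for a,b in product(L[0],L[1]):
    f=lambda q:np.r_[proj(C["scene"],q)[0]-a[1],proj(C["side"],q)[0]-b[1]]
    r=least_squares(f,[.6,-.03,.1])
    if np.abs(r.fun).max()<2:
        d=r.x[:2]-p[:2];c,s=np.cos(p[2]),np.sin(p[2]);print(r.x.round(4),"rack xy",np.round([c*d[0]+s*d[1],-s*d[0]+c*d[1]],4),r.fun.round(1),a[0],b[0])
E
python3 loc.py red 2
```

```text
[ 0.6032 -0.005   0.1265] 0.03670070890000008
scene [(246, [308.3, 211.0], [299, 202, 20, 17])]
side [(127, [300.3, 155.1], [295, 149, 11, 13]), (187, [301.1, 179.1], [293, 172, 17, 15])]
[ 0.6041 -0.0063  0.1075] rack xy [-0.0132  0.0768] [-0.2 -0.4 -0.3  0.4] 246 187
```

Request:
step_arm --commands '[{"dr": [0, 0, 0], "slide": [0.005, 0.01, -0.15], "jaw": 0.2}, {"dr": [0, 0, 0], "slide": [0, 0, -0.2], "jaw": 0.2}, {"dr": [0, 0, 0], "slide": [0, 0, -0.15], "jaw": 0.2}, {"dr": [0, 0, 0], "slide": [0, 0, -0.1], "jaw": 0.2}, {"dr": [0, 0, 0], "slide": [0, 0, -0.06], "jaw": 0.2}, {"dr": [0, 0, 0], "slide": [0, 0, 0], "jaw": 0.2}, {"dr": [0, 0, 0], "slide": [0, 0, 0], "jaw": 0.2}]'

```text
clock: 6.35
eef_pos: [0.6056, -0.0038, 0.062]
orientation: [[0.312, -0.95, 0.001], [-0.95, -0.312, 0.0], [0.0, -0.001, -1.0]]
force: [0.1, -0.8, -0.4]
opening: 0.0368
grip_force: 20.0
```

Request:
step_arm --commands '[{"dr": [0, 0, 0], "slide": [0, 0, -0.03], "jaw": 0.2}, {"dr": [0, 0, 0], "slide": [0, 0, -0.03], "jaw": 0.2}, {"dr": [0, 0, 0], "slide": [0, 0, -0.02], "jaw": 0.2}, {"dr": [0, 0, 0], "slide": [0, 0, 0], "jaw": 0.2}, {"dr": [0, 0, 0], "slide": [0, 0, 0], "jaw": 0.2}]'

```text
clock: 6.85
eef_pos: [0.6052, -0.0039, 0.0533]
orientation: [[0.312, -0.95, 0.0], [-0.95, -0.312, 0.0], [0.0, -0.0, -1.0]]
force: [-0.4, 0.4, -0.2]
opening: 0.0368
grip_force: 20.0
```

Request:
step_arm --commands '[{"dr": [0, 0, 0], "slide": [0, 0, -0.01], "jaw": 0.2}, {"dr": [0, 0, 0], "slide": [0, 0, 0], "jaw": 0.2}, {"dr": [0, 0, 0], "slide": [0, 0, 0], "jaw": 0.2}]'

```text
clock: 7.15
eef_pos: [0.6056, -0.0039, 0.0532]
orientation: [[0.312, -0.95, 0.001], [-0.95, -0.312, -0.0], [0.0, -0.001, -1.0]]
force: [-1.5, 0.2, 4.7]
opening: 0.0366
grip_force: 20.0
```

The bottle is on the pocket floor (4.7 N upward). I'll release it gently and rise.

Request:
step_arm --commands '[{"dr": [0, 0, 0], "slide": [0, 0, 0], "jaw": 0.5}, {"dr": [0, 0, 0], "slide": [0, 0, 0], "jaw": 0.6}, {"dr": [0, 0, 0], "slide": [0, 0, 0], "jaw": 0.75}, {"dr": [0, 0, 0], "slide": [0, 0, 0], "jaw": 0.9}, {"dr": [0, 0, 0], "slide": [0, 0, 0], "jaw": 1}, {"dr": [0, 0, 0], "slide": [0, 0, 0], "jaw": 1}, {"dr": [0, 0, 0], "slide": [0, 0, 0], "jaw": 1}]'

```text
clock: 7.85
eef_pos: [0.6051, -0.0039, 0.0522]
orientation: [[0.312, -0.95, -0.0], [-0.95, -0.312, -0.0], [-0.0, 0.0, -1.0]]
force: [-1.2, 0.1, 0.3]
opening: 0.0827
grip_force: 0.0
```

Request:
step_arm --commands '[{"dr": [0, 0, 0], "slide": [0, 0, 0.1], "jaw": 1}, {"dr": [0, 0, 0], "slide": [0, 0, 0.25], "jaw": 1}, {"dr": [0, 0, 0], "slide": [0, 0, 0.35], "jaw": 1}, {"dr": [0, 0, 0], "slide": [0, 0, 0.35], "jaw": 1}, {"dr": [0, 0, 0], "slide": [0, 0, 0.25], "jaw": 1}, {"dr": [0, 0, 0], "slide": [0, 0, 0.1], "jaw": 1}, {"dr": [0, 0, 0], "slide": [0, 0, 0], "jaw": 1}]'

```text
clock: 8.55
eef_pos: [0.6059, -0.0037, 0.1941]
orientation: [[0.312, -0.95, 0.004], [-0.95, -0.312, 0.001], [0.0, -0.004, -1.0]]
force: [0.0, -0.6, 0.8]
opening: 0.0871
grip_force: 0.0
```

```bash
python3 loc.py red 3
```

```text
[ 0.6059 -0.0037  0.1941] 0.08710903950798955
scene [(181, [308.5, 212.5], [302, 205, 14, 16]), (214, [308.9, 240.1], [299, 232, 20, 16])]
side [(134, [300.1, 180.4], [295, 174, 11, 14]), (169, [301.1, 203.3], [293, 195, 17, 15])]
[ 0.6056 -0.005   0.1049] rack xy [-0.0113  0.0776] [-0.1 -0.1 -0.1  0.2] 181 134
[ 0.6066 -0.005   0.0326] rack xy [-0.0103  0.0773] [-0.3 -0.5 -0.4  0.5] 214 169
```

Red stands on the pocket floor, at rack xy (-0.011, 0.0775). On to blue.

Request:
step_arm --commands '[{"dr": [0, 0, 0], "slide": [-0.21, -0.23, 0], "jaw": 1}, {"dr": [0, 0, 0], "slide": [-0.3, -0.33, 0], "jaw": 1}, {"dr": [0, 0, 0], "slide": [-0.3, -0.33, 0], "jaw": 1}, {"dr": [0, 0, 0], "slide": [-0.3, -0.33, 0], "jaw": 1}, {"dr": [0, 0, 0], "slide": [-0.3, -0.33, -0.05], "jaw": 1}, {"dr": [0, 0, 0], "slide": [-0.3, -0.33, -0.05], "jaw": 1}, {"dr": [0, 0, 0], "slide": [-0.25, -0.27, -0.05], "jaw": 1}, {"dr": [0, 0, 0], "slide": [-0.14, -0.14, 0], "jaw": 1}, {"dr": [0, 0, 0], "slide": [0, 0, 0], "jaw": 1}, {"dr": [0, 0, 0], "slide": [0, 0, 0], "jaw": 1}]'

```text
clock: 9.65
eef_pos: [0.3945, -0.2329, 0.1762]
orientation: [[0.311, -0.95, -0.002], [-0.95, -0.311, 0.001], [-0.001, 0.002, -1.0]]
force: [-0.1, 0.8, -0.1]
opening: 0.0869
grip_force: 0.0
```

```bash
python3 loc.py blue 4
```

```text
[ 0.3945 -0.2329  0.1762] 0.08686207014285464
scene [(104, [260.6, 137.2], [256, 132, 10, 12]), (148, [263.2, 160.3], [256, 153, 15, 14])]
side [(103, [415.4, 156.2], [411, 151, 10, 12]), (133, [412.7, 178.2], [406, 172, 15, 12])]
[ 0.3958 -0.2335  0.0986] rack xy [-0.282 -0.074] [-0.  -0.1 -0.   0.1] 104 103
[ 0.3952 -0.2333  0.0295] rack xy [-0.2825 -0.0737] [ 0.  0.  0. -0.] 148 133
```

Request:
step_arm --commands '[{"dr": [0, 0, 0], "slide": [0.01, -0.005, -0.35], "jaw": 1}, {"dr": [0, 0, 0], "slide": [0, 0, -0.35], "jaw": 1}, {"dr": [0, 0, 0], "slide": [0, 0, -0.3], "jaw": 1}, {"dr": [0, 0, 0], "slide": [0, 0, -0.2], "jaw": 1}, {"dr": [0, 0, 0], "slide": [0, 0, -0.09], "jaw": 1}, {"dr": [0, 0, 0], "slide": [0, 0, 0], "jaw": 1}, {"dr": [0, 0, 0], "slide": [0, 0, 0], "jaw": 1}]' --squeeze 20

```text
clock: 10.45
eef_pos: [0.3973, -0.2333, 0.0489]
orientation: [[0.313, -0.95, 0.001], [-0.95, -0.313, -0.001], [0.001, -0.001, -1.0]]
force: [-0.4, 0.1, 0.0]
opening: 0.0869
grip_force: 0.0
```

Request:
step_arm --commands '[{"dr": [0, 0, 0], "slide": [0, 0, 0], "jaw": 0.6}, {"dr": [0, 0, 0], "slide": [0, 0, 0], "jaw": 0.5}, {"dr": [0, 0, 0], "slide": [0, 0, 0], "jaw": 0.35}, {"dr": [0, 0, 0], "slide": [0, 0, 0], "jaw": 0.2}, {"dr": [0, 0, 0], "slide": [0, 0, 0], "jaw": 0.2}, {"dr": [0, 0, 0], "slide": [0, 0, 0], "jaw": 0.2}, {"dr": [0, 0, 0], "slide": [0, 0, 0], "jaw": 0.2}, {"dr": [0, 0, 0], "slide": [0, 0, 0], "jaw": 0.2}, {"dr": [0, 0, 0], "slide": [0, 0, 0], "jaw": 0.2}, {"dr": [0, 0, 0], "slide": [0, 0, 0], "jaw": 0.2}]' --squeeze 20

```text
clock: 11.45
eef_pos: [0.3963, -0.2334, 0.0483]
orientation: [[0.312, -0.95, 0.0], [-0.95, -0.312, -0.0], [0.0, -0.0, -1.0]]
force: [0.6, 0.3, -0.4]
opening: 0.0366
grip_force: 20.0
```

Request:
step_arm --commands '[{"dr": [0, 0, 0], "slide": [0, 0, 0.05], "jaw": 0.2}, {"dr": [0, 0, 0], "slide": [0, 0, 0.1], "jaw": 0.2}, {"dr": [0, 0, 0], "slide": [0, 0, 0.2], "jaw": 0.2}, {"dr": [0, 0, 0], "slide": [0, 0, 0.25], "jaw": 0.2}, {"dr": [0, 0, 0], "slide": [0, 0, 0.2], "jaw": 0.2}, {"dr": [0, 0, 0], "slide": [0, 0, 0.15], "jaw": 0.2}, {"dr": [0, 0, 0], "slide": [0, 0, 0.05], "jaw": 0.2}, {"dr": [0, 0, 0], "slide": [0, 0, 0], "jaw": 0.2}]'

```text
clock: 12.25
eef_pos: [0.3964, -0.2334, 0.1491]
orientation: [[0.312, -0.95, 0.002], [-0.95, -0.312, -0.0], [0.001, -0.002, -1.0]]
force: [-0.3, -0.3, -2.8]
opening: 0.0366
grip_force: 20.0
```

Request:
step_arm --commands '[{"dr": [0, 0, 0], "slide": [0.15, 0.1, 0], "jaw": 0.2}, {"dr": [0, 0, 0], "slide": [0.3, 0.2, 0], "jaw": 0.2}, {"dr": [0, 0, 0], "slide": [0.4, 0.26, 0], "jaw": 0.2}, {"dr": [0, 0, 0], "slide": [0.4, 0.26, 0], "jaw": 0.2}, {"dr": [0, 0, 0], "slide": [0.4, 0.26, 0], "jaw": 0.2}, {"dr": [0, 0, 0], "slide": [0.35, 0.24, 0], "jaw": 0.2}, {"dr": [0, 0, 0], "slide": [0.23, 0.16, 0], "jaw": 0.2}, {"dr": [0, 0, 0], "slide": [0.1, 0.06, 0], "jaw": 0.2}, {"dr": [0, 0, 0], "slide": [0, 0, 0], "jaw": 0.2}, {"dr": [0, 0, 0], "slide": [0, 0, 0], "jaw": 0.2}]'

```text
clock: 13.25
eef_pos: [0.628, -0.0795, 0.1472]
orientation: [[0.312, -0.95, -0.003], [-0.95, -0.312, -0.0], [-0.001, 0.003, -1.0]]
force: [-0.8, 0.7, -2.1]
opening: 0.0363
grip_force: 20.0
```

```bash
python3 loc.py blue 5
```

```text
[ 0.628  -0.0795  0.1472] 0.036256220265706345
scene [(274, [266.9, 199.9], [256, 190, 21, 19])]
side [(116, [306.3, 130.2], [301, 124, 11, 13]), (161, [306.8, 154.2], [300, 148, 15, 13])]
[ 0.6276 -0.0798  0.1272] rack xy [-0.0138 -0.0004] [-0.2 -0.3 -0.3  0.5] 274 161
```

Request:
step_arm --commands '[{"dr": [0, 0, 0], "slide": [0.01, 0, -0.15], "jaw": 0.2}, {"dr": [0, 0, 0], "slide": [0, 0, -0.2], "jaw": 0.2}, {"dr": [0, 0, 0], "slide": [0, 0, -0.2], "jaw": 0.2}, {"dr": [0, 0, 0], "slide": [0, 0, -0.15], "jaw": 0.2}, {"dr": [0, 0, 0], "slide": [0, 0, -0.1], "jaw": 0.2}, {"dr": [0, 0, 0], "slide": [0, 0, -0.05], "jaw": 0.2}, {"dr": [0, 0, 0], "slide": [0, 0, 0], "jaw": 0.2}, {"dr": [0, 0, 0], "slide": [0, 0, 0], "jaw": 0.2}]'

```text
clock: 14.15
eef_pos: [0.6307, -0.0796, 0.0642]
orientation: [[0.312, -0.95, 0.002], [-0.95, -0.312, -0.0], [0.001, -0.002, -1.0]]
force: [-0.2, 1.1, -2.1]
opening: 0.0363
grip_force: 20.0
```

Request:
step_arm --commands '[{"dr": [0, 0, 0], "slide": [0, 0, -0.03], "jaw": 0.2}, {"dr": [0, 0, 0], "slide": [0, 0, -0.03], "jaw": 0.2}, {"dr": [0, 0, 0], "slide": [0, 0, -0.03], "jaw": 0.2}, {"dr": [0, 0, 0], "slide": [0, 0, -0.01], "jaw": 0.2}, {"dr": [0, 0, 0], "slide": [0, 0, 0], "jaw": 0.2}, {"dr": [0, 0, 0], "slide": [0, 0, 0], "jaw": 0.2}]'

```text
clock: 14.75
eef_pos: [0.6307, -0.0794, 0.0542]
orientation: [[0.312, -0.95, 0.001], [-0.95, -0.312, -0.0], [0.001, -0.001, -1.0]]
force: [-0.3, 1.3, 5.0]
opening: 0.0363
grip_force: 20.0
```

Request:
step_arm --commands '[{"dr": [0, 0, 0], "slide": [0, 0, 0], "jaw": 0.5}, {"dr": [0, 0, 0], "slide": [0, 0, 0], "jaw": 0.6}, {"dr": [0, 0, 0], "slide": [0, 0, 0], "jaw": 0.75}, {"dr": [0, 0, 0], "slide": [0, 0, 0], "jaw": 0.9}, {"dr": [0, 0, 0], "slide": [0, 0, 0], "jaw": 1}, {"dr": [0, 0, 0], "slide": [0, 0, 0], "jaw": 1}, {"dr": [0, 0, 0], "slide": [0, 0, 0], "jaw": 1}]'

```text
clock: 15.45
eef_pos: [0.6301, -0.0794, 0.0532]
orientation: [[0.312, -0.95, -0.0], [-0.95, -0.312, 0.0], [-0.0, 0.0, -1.0]]
force: [1.2, 0.4, 0.1]
opening: 0.0821
grip_force: 0.0
```

Request:
step_arm --commands '[{"dr": [0, 0, 0], "slide": [0, 0, 0.1], "jaw": 1}, {"dr": [0, 0, 0], "slide": [0, 0, 0.25], "jaw": 1}, {"dr": [0, 0, 0], "slide": [0, 0, 0.35], "jaw": 1}, {"dr": [0, 0, 0], "slide": [0, 0, 0.35], "jaw": 1}, {"dr": [0, 0, 0], "slide": [0, 0, 0.25], "jaw": 1}, {"dr": [0, 0, 0], "slide": [0, 0, 0.15], "jaw": 1}, {"dr": [0, 0, 0], "slide": [0, 0, 0], "jaw": 1}, {"dr": [0, 0, 0], "slide": [0, 0, 0], "jaw": 1}, {"dr": [0, 0, 0], "slide": [0, 0, 0], "jaw": 1}]'

```text
clock: 16.35
eef_pos: [0.6293, -0.0793, 0.1969]
orientation: [[0.312, -0.95, -0.003], [-0.95, -0.312, 0.0], [-0.001, 0.002, -1.0]]
force: [0.0, 0.7, -0.7]
opening: 0.0871
grip_force: 0.0
```

```bash
for c in blue red green; do python3 loc.py $c 6$c; done
```

```text
[ 0.6293 -0.0793  0.1969] 0.0871189025472625
scene [(188, [267.3, 209.7], [261, 202, 14, 16]), (221, [270.2, 237.2], [260, 228, 20, 17])]
side [(105, [305.6, 162.4], [301, 157, 10, 12]), (60, [310.4, 183.6], [306, 178, 8, 12])]
[ 0.6302 -0.079   0.1042] rack xy [-0.0111 -0.0004] [ 0.1  0.1  0.1 -0.2] 188 105
[ 0.6257 -0.0844  0.0287] rack xy [-0.017  -0.0041] [-1.  -1.6 -1.4  2. ] 221 60
[ 0.6295 -0.0794  0.1968] 0.08709619806187638
scene [(181, [308.5, 212.5], [302, 205, 14, 16]), (215, [308.8, 240.0], [299, 232, 20, 16])]
side [(132, [300.0, 180.4], [295, 174, 11, 14]), (170, [301.1, 203.4], [293, 195, 17, 16])]
[ 0.6058 -0.0048  0.105 ] rack xy [-0.0111  0.0777] [-0.1 -0.1 -0.1  0.1] 181 132
[ 0.6065 -0.0051  0.0325] rack xy [-0.0105  0.0772] [-0.3 -0.4 -0.4  0.5] 215 170
[ 0.6298 -0.0794  0.1972] 0.08682290679934143
scene [(165, [434.9, 191.2], [428, 184, 14, 15]), (203, [428.3, 216.8], [420, 207, 19, 18])]
side [(166, [326.2, 261.4], [320, 254, 13, 16]), (178, [326.1, 286.6], [318, 279, 17, 15])]
[0.4332 0.2002 0.0981] rack xy [-0.111   0.3263] [-0.1 -0.2 -0.1  0.2] 165 166
[0.4324 0.2012 0.0255] rack xy [-0.1115  0.3275] [ 0.2  0.2  0.2 -0.2] 203 178
```

View pics/scene6green.png

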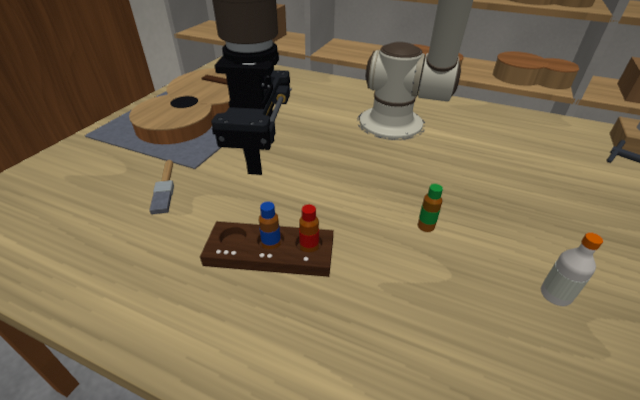

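The picture shows red (309,228) in the one-dot pocket and blue (268,224) in the two-dot pocket, both upright. Green (430,208) has not moved, and the gripper is clear of everything. I'm handing the job in.

```bash
python3 -c "
from bench import *
print(close_job())"
```

```text
the job is handed in; nothing more can be done
None
```

The job is handed in at about 17 s: the red bottle stands in the one-dot pocket and the blue in the two-dot pocket, both released, upright and measured within about 1 mm of centre, with the green bottle unmoved; `close_job()` returned no verdict.

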